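# Feed a relay module through a guarded test jig

## Task

Pull the jig's sliding catch fully open by its knob, then use the wooden-handled push stick to push the small relay module along the channel and under the clear guard until it sits against the end stop. Finally draw the stick out and lay it down on the bench clear of the jig, leaving the catch open. Do not touch the module with the gripper, and leave the brush, bin and spool where they are.

Things in the scene. Friction and masses are not known exactly. Their poses are not given: they have to be found in the camera images.
- jig: Aluminium feed jig, fixed to the bench. Origin: on the channel's centre line, at bench height; x = feed direction (level, roughly the world's -y, to the robot's right), y = the side of the catch's knob, z up. Base plate x -140 to +145, y +-45 mm, top at z 15 mm = channel floor. Two straight walls, 8 mm thick, tops at z 35, run from x -125 to +120 with 23 mm clear width between them (y +-11.5).
- channel_mouth (a point): Open rear end of the channel, on its floor (jig x -125, z 15 mm), where the stick enters; jig axes. From here to jig x = 0 the channel is open above too.
- guard (a point): Centre of the underside of the clear plastic guard plate, 4 mm thick, that roofs the channel from jig x = 0 to 78 mm at z 35 mm (20 mm above the floor); jig axes. From 78 to 120 mm the channel is open above again.
- end_stop (a point): Foot of the face of the dark steel end stop that closes the far end of the channel (jig x 120, z 15 mm); 12 mm thick, top at z 35; jig axes. Against it the module's centre is at jig x 105 mm.
- module: Small black relay module with a stepped top, 30 mm long (its x, along the channel), 20 wide, 16 high, about 30 g, loose. Origin: centre of its underside. It starts on the channel floor in the open rear part, centre 60 to 85 mm behind the jig's origin.
- catch (a joint): Sliding catch, m: 0 = fully in, 0.040 = fully out (end of travel), starts 0 to 0.006. A steel bar 8 mm wide crossing the channel at jig x -20 mm, 2 to 12 mm above its floor, that blocks the module; slides along jig +y. From 0.034 on the channel is clear. About 2.5 N of friction, no spring: stays where it is left.
- catch_knob (a point): Mid-height of the catch's upright round knob: 14 mm diameter, 38 high, z 22 to 60 mm above the bench, this point at 43 mm. At jig x -20, y 60 mm when the catch is in, y 100 mm when out; jig axes.
- stick_grip (a point): Centre of the push stick's wooden handle, an upright block 40 mm long (x), 16 wide (y), 88 high; this point is 44 mm above the underside. A straight white blade, 14 wide and 12 high, level with the underside, runs along +x to its end 150 mm ahead of this point. About 100 g, loose, stands on the bench on its underside, blade roughly away from the robot, at the far left or far right.
- stick_tip (a point): Middle of the blade's flat front end (14 mm wide, 12 high): 150 mm ahead of the handle's centre and 6 mm above the stick's underside. Same axes as stick_grip.
- brush: Bystander: bench brush lying down, 190 mm long, on the side of the bench where the stick is not; origin under its middle.
- bin: Bystander: open dark plastic bin, 100 x 150 mm, 60 high, beyond the jig; origin at the centre of its underside.
- spool: Bystander: grey spool lying flat, 80 mm diameter, 35 high, beyond the jig; origin at the centre of its underside.
Not all that is in view belongs to the job. Of the things like the part that bears stick_grip, leave any that is yellow; of the rest the larger one is meant.

How it is judged:
On the way, in this order (a step that is already met when the one before it is completed fails the run):
1. The catch is pulled open (at least 34 mm out) while the module still waits behind it (value of joint catch above 0.034 m and x of module in the frame of jig below -0.03 m), for 0.1 s.
2. The module is in the guarded part of the channel, pushed by the stick: the blade's tip is in the channel right behind it (x of module in the frame of jig above 0.02 m and distance between stick_tip and module below 0.032 m and z of stick_tip in the frame of jig between 0.015 and 0.035 m), for 0.1 s.
At the end, for the whole second after the job is handed in: The module lies on the channel floor against the end stop (gap under 3 mm), the catch is at least 34 mm out, and the stick lies on the bench, off the jig, standing on its underside or on its side (handle's centre lower than 50 mm, blade's tip lower than 12 mm) (value of joint catch above 0.034 m and x of module in the frame of jig between 0.102 and 0.108 m and y of module in the frame of jig between -0.006 and 0.006 m and z of module in the frame of jig below 0.018 m and height (world z) of stick_grip below 0.05 m and height (world z) of stick_tip below 0.012 m); the robot touches nothing.
It fails at once if The gripper touches the module (contact force between the fingers and module above 0.5 N).
It fails at once if The brush is moved by more than 40 mm (distance of brush from where it was at the start of the episode above 0.04 m).
It fails at once if The bin is moved by more than 40 mm (distance of bin from where it was at the start of the episode above 0.04 m).
It fails at once if The spool is moved by more than 40 mm (distance of spool from where it was at the start of the episode above 0.04 m).
It also fails if it takes over 72 s, if anything falls off the work surface, if the arm or the gripper's body presses on something with over 40 N, if the wrist force passes 120 N, or if a joint passes its speed limit or range.

## Robot

A 7-joint arm with a two-finger parallel gripper is mounted at the origin on the work surface. World frame = base frame: x ahead of the robot, y to its left, z up, the work surface at z = 0. Lengths are in m, angles in rad, forces in N, time in s.
With the tool pointing down it reaches from about 0.4 to 0.85 m from the base axis. Payload 10.4 kg.
Tool frame: the origin (TCP) lies where the fingers leave the gripper's body, on its centre line; the fingertips stand 73 mm ahead of it and the grasp point (between the pads) lies 54 mm ahead of it; x points along the fingers, y is the direction in which the jaws open and shut, and the axes are right-handed (so a half turn about x gives the same grasp; the last joint's range is limited). The gripper opens to 85 mm and grips with 20 to 120 N. Pads are 22 mm wide; open, the fingers measure 114 mm over their backs; the gripper's body (76 mm by 85 mm) begins 54 mm behind the grasp point. The pads swing forward as they close: fully open they stand 13 mm farther back than shut.
Start: joints at [-1.191, 0.332, -0.065, 1.46, 0.022, 1.35, -0.088], TCP at [0.245, 0.575, 0.304] pointing down, gripper open.
Joint ranges: [-2.6, 2.6], [-0.5, 2.12], [-1.47, 1.34], [0.16, 2.42], [-1.27, 4.41], [0.06, 2.06], [-2.6, 2.6]. Speed limits (rad/s): [2.22, 2.22, 2.79, 2.79, 3.14, 3.14, 3.14].

## Interface

Orientations are given as a unit quaternion [w, x, y, z].
In Python, from bench import arm, camera, camera_params, find_in, mark_of gives the robot as it stands.
- The arm moves only by the tool send_rows, never from a script. Its argument "targets" is a list of rows, each a list of 6 numbers: the shift along the world's x, y, z as a fraction of full scale, then the turn, a rotation vector about the world's x, y, z as a fraction of full scale. A call has 1 to 20 rows; each row shifts and turns the pose as measured when the row begins; what a row does not reach is not made up. Full scale, the value 1, is 300 mm for a shift and pi/2 rad for a turn. A row lasts 1/8 s, in which the tool goes at most 62.5 mm and 10.7 degrees, less where a joint would pass 70% of its speed; a pose out of reach is approached as far as the arm can. A call with a number of a shift or a turn outside -1 to 1 is refused whole. A call with a gripper value outside its range is refused whole. "hand" is the closure, from -1 (fully open) to 1 (shut), set as the call begins (left out, the last holds). The fingers move at their own pace and stop on an object; the grip force is fixed at half the most. Time passes only in rows, so rows that do not move let the fingers close. It gives the time, the measured TCP pose, the force and the opening at its end, in the units of the state.
- arm.get_state(): the state, without advancing time (a new reading comes with each control period).
- camera(name): name is "side" or "top" or "wrist"; returns (picture, depth): 400x640x3 uint8, red, green, blue; 400x640 float32, m along the optical axis (not along the pixel's ray), 0 where there is no reading.
- camera_params(name): a dict with "K" (3x3 intrinsics, pixels), "pose" (4x4, takes a point from camera to world coordinates). Camera axes: x right, y down, z forward; pixel columns grow to the right and rows downward; lengths in m; the calibration is good to about 2 mm. A picture is of the moment at which its call begins: read the wrist's pose just before it. camera_params takes no time and is no camera call; for the wrist camera it gives the pose at the moment of the call.
- arm.finish_job(): hands the job in, once; it reports no verdict.
Trained networks look in the newest picture that a camera, given by its name, has taken for a name from the list of things; names that differ only in an ending like _2 or _b are one class to them, and where a whole thing is asked for, a point or a joint stands for the part that bears it (a point fixed in the world has none). Each returns a list of dicts, best first, with "confidence" (0 to 1); they miss things now and then, are a little off and sometimes report something else, mostly with a low value. They report only what shows in the picture. A call takes as long as a camera call. They do not tell look-alikes from the thing itself.
- find_in(camera, label): "rect" ([left, top, right, bottom] in pixels, round what is visible of it).
- mark_of(camera, label): "location" ([column, row] in pixels: a listed point, or the origin of a listed thing).
The state is a dict: "time_s": time; "qpos": joint angles; "qvel": joint speeds; "tau": joint torques, N m; "tcp_pos": TCP position; "eef_rot": TCP orientation; "ft_force": force on the tool from outside, world axes, zero at the start; "moment": the same for the moment, N m; "finger_gap": finger opening in m.
Only numpy, scipy, OpenCV 4.12 (cv2) and the standard library are available. Lean on these libraries where they do the work, as an engineer would, in place of code of your own. Each camera call takes 0.05 s, during which the arm holds its last target.

## Working session

There is one attempt and no reset: what is moved stays moved. The work goes in short steps, Python scripts to look and compute and a tool call to move; the robot and the scene stay as the last step left them, time stands still between calls to the robot, and variables do not carry over. Pictures are saved under pics/ and viewed, and the job is handed in when it is done.

Besides the shell and the picture viewer there is one more tool, called after ">>>" as a command line: name --pt "numbers of a row" for each row, then --argument value for the rest. send_rows: Moves the arm, as the interface text tells. Shift numbers are shares of 300 mm and turn numbers shares of pi/2 rad, none past 1 either way. Its arguments: {"type":"object","properties":{"targets":{"type":"array","items":{"type":"array","items":{"type":"number"}}},"hand":{"type":"number"}},"required":["targets"]}

```bash
ls; mkdir -p pics; cat > h.py <<'E'
import numpy as np, cv2
from bench import arm, camera, camera_params, find_in, mark_of
def snap(n,f):
    p=camera_params(n); im,d=camera(n); cv2.imwrite('pics/'+f,im[:,:,::-1]); np.savez('/tmp/'+n+'.npz',im=im,d=d,K=p['K'],T=p['pose']); return im,d,np.array(p['K']),np.array(p['pose'])
def world(u,v,z,K,T):
    r=T[:3,:3]@np.linalg.solve(K,[u,v,1]); o=T[:3,3]; return o+r*(z-o[2])/r[2]
def wd(u,v,d,K,T):
    return T[:3,:3]@(np.linalg.solve(K,[u,v,1])*d)+T[:3,3]
def proj(P,K,T):
    c=T[:3,:3].T@(np.array(P)-T[:3,3]); q=K@c; return q[:2]/q[2]
E
python3 - <<'E'
from h import *
for n in ['top','side']:
    im,d,K,T=snap(n,n+'0.png'); print(n,K.tolist(),T.round(3).tolist())
    for l in ['channel_mouth','guard','end_stop','module','catch_knob','stick_grip','stick_tip','jig']:
        r=mark_of(n,l); 
        print(l,[(x['confidence'],x['location']) for x in r][:4])
print(arm.get_state())
E
```

```text
pics
top [[504.5215530851008, 0.0, 311.49363336050186], [0.0, 504.5215530851008, 197.90296178595793], [0.0, 0.0, 1.0]] [[-0.037, -0.977, 0.21, 0.256], [-0.999, 0.037, -0.006, -0.1], [-0.002, -0.21, -0.978, 1.586], [0.0, 0.0, 0.0, 1.0]]
channel_mouth [(0.74, [254.3, 223.2]), (0.56, [171.2, 238.6])]
guard [(0.85, [310.8, 223.0])]
end_stop [(0.72, [336.1, 224.2])]
module [(0.4, [268.8, 224.0])]
catch_knob [(0.47, [290.2, 202.0]), (0.28, [171.4, 234.4])]
stick_grip [(0.73, [457.2, 236.9]), (0.5, [370.1, 245.1])]
stick_tip [(0.95, [421.8, 199.5]), (0.72, [397.8, 184.1]), (0.42, [382.5, 277.5]), (0.19, [296.6, 225.6])]
jig [(0.59, [296.9, 226.5])]
side [[452.63361586829814, 0.0, 320.9136006187532], [0.0, 452.63361586829814, 195.61822905279195], [0.0, 0.0, 1.0]] [[0.99, -0.072, 0.122, 0.442], [-0.141, -0.571, 0.809, -1.21], [0.012, -0.818, -0.575, 0.863], [0.0, 0.0, 0.0, 1.0]]
channel_mouth [(0.64, [285.8, 182.5])]
guard []
end_stop [(0.6, [291.6, 234.0]), (0.45, [292.4, 208.8])]
module [(0.5, [285.8, 191.8])]
catch_knob [(0.59, [308.5, 193.8])]
stick_grip [(0.9, [292.3, 259.6]), (0.76, [265.2, 254.6]), (0.75, [278.1, 325.7])]
stick_tip [(0.91, [349.2, 279.4]), (0.85, [230.2, 275.7]), (0.71, [320.9, 302.1])]
jig [(0.95, [290.6, 209.0]), (0.53, [285.1, 192.0])]
{'time_s': 0.9, 'qpos': array([-1.19057468,  0.33218071, -0.06467697,  1.4601071 ,  0.02161361,
        1.34988346, -0.08852666]), 'qvel': array([ 0.00167142,  0.00184773,  0.0009938 ,  0.00069735,  0.00065678,
       -0.00012708,  0.00029772]), 'tau': array([-1.01049201e-03, -6.25234222e+01,  4.83416067e-02, -3.91836262e+01,
        1.62891462e-02,  1.97882327e-03,  3.00483930e-05]), 'tcp_pos': array([0.24501604, 0.57498916, 0.30394613]), 'eef_rot': array([ 0.69281816,  0.14151289,  0.69280157, -0.14143226]), 'ft_force': array([-0.4945879 , -0.41620421, -0.08987108]), 'moment': array([ 0.01741106, -0.04859562, -0.01550637]), 'finger_gap': 0.08559549348731807}
```

View pics/top0.png

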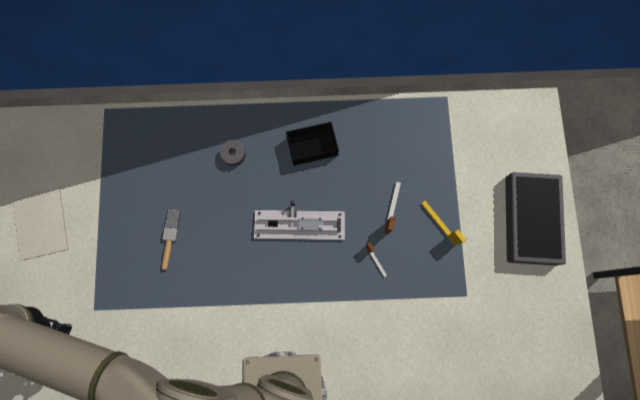

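View pics/side0.png

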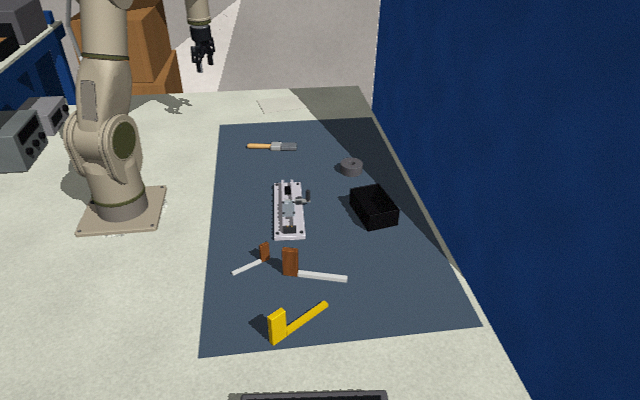

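The top view shows the jig at about (299,225), the stick with its handle at (391,225) and tip at (397,184), the small decoy at (375,260) and the yellow one at (440,225). The brush is at (170,240). Next I'll measure.

```bash
python3 - <<'E'
from h import *
z=np.load('/tmp/top.npz');im,d,K,T=z['im'],z['d'],z['K'],z['T']
c=im[170:270,240:410]; cv2.imwrite('pics/top0c.png',cv2.resize(c[:,:,::-1],None,fx=4.6,fy=4.6,interpolation=cv2.INTER_CUBIC))
v,u=np.mgrid[0:400,0:640]
P=np.stack([(u-K[0,2])/K[0,0]*d,(v-K[1,2])/K[1,1]*d,d],-1)@T[:3,:3].T+T[:3,3]
print('table z',np.median(P[200:290,320:360,2]))
def box(m,zl):
    pts=P[m].reshape(-1,3)[:, :2].astype(np.float32); print(zl,len(pts),pts.mean(0),cv2.minAreaRect(pts))
reg=lambda a,b,c,e:(u>=a)&(u<=c)&(v>=b)&(v<=e)
R=reg(240,200,355,250)
box(R&(P[...,2]>.008)&(P[...,2]<.05),'jig')
R=reg(380,175,405,240)
box(R&(P[...,2]>.005)&(P[...,2]<.03),'blade')
box(R&(P[...,2]>.06),'handle')
print(P[R&(P[...,2]>.06)][:,2])
box(reg(285,195,300,215)&(P[...,2]>.04),'knob')
E
```

```text
table z 0.0018857660432983758
jig 2594 [ 0.5089752  -0.06790479] ((0.5058879852294922, -0.0633169412612915), (0.35697120428085327, 0.153218075633049), 87.77556610107422)
blade 361 [ 0.56122214 -0.36930102] ((0.5541830062866211, -0.36726823449134827), (0.08099328726530075, 0.20896512269973755), 86.11648559570312)
handle 90 [ 0.4811729  -0.33404222] ((0.376491904258728, -0.23504193127155304), (0.028071461245417595, 0.3607676029205322), 46.180782318115234)
[1.58571128 0.08632671 0.09022024 0.08084305 0.08988053 0.08547364
 0.08411046 0.08883877 0.09077111 0.07314344 0.09178718 0.08755918
 0.08426844 0.08758451 0.08451423 0.08936002 0.07531224 0.08630322
 0.09117229 0.08683922 0.09160127 0.09639053 1.58571128 0.08612978
 0.08589609 0.09166973 0.09003984 0.08393094 0.09011277 1.58571128
 0.06211325 0.08348552 0.07866115 0.08511077 0.09179861 0.08395797
 0.08776874 0.07111374 0.09084842 0.08174463 0.08773302 0.0937396
 0.08880742 0.09658812 0.07962839 0.0828258  0.09316463 0.08769368
 0.09292603 0.08663715 0.08252671 0.08449773 0.08475888 0.08641258
 0.09228853 0.09012885 0.08446991 0.08431971 0.090283   0.09607343
 0.09018807 0.0847073  0.06751096 0.09091897 0.09149031 0.08915835
 0.0920091  0.08661537 0.09172856 0.06779541 0.09328446 0.08831048
 0.08476488 0.08883797 0.09299407 0.08134205 0.08334957 0.08829236
 0.08410705 0.08809896 0.08860843 0.06151502 0.07456077 0.07733969
 0.08183825 0.08434102 0.09197365 0.07552549 0.0749234  1.58571128]
knob 20 [ 0.55695283 -0.05093588] ((0.4186744689941406, -0.07653966546058655), (0.32837986946105957, 0.012178448028862476), 10.34001636505127)
```

View pics/top0c.png

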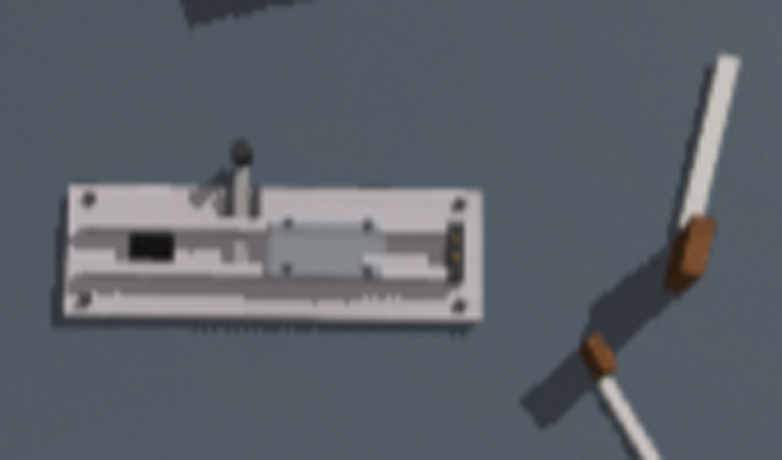

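```bash
python3 - <<'E'
from h import *
z=np.load('/tmp/top.npz');K,T=z['K'],z['T']
f=lambda x,y,zz: world(240+(x+.5)/4.6-.5,170+(y+.5)/4.6-.5,zz,K,T)
c=np.array([f(68,184,.015),f(483,190,.015),f(483,320,.015),f(65,318,.015)])
print(c.round(4))
ctr=c.mean(0);xd=(c[1]+c[2]-c[0]-c[3])[:2];xd/=np.linalg.norm(xd);print(ctr,xd,np.linalg.norm(c[1]-c[0]),np.linalg.norm(c[3]-c[0]),'origin',ctr[:2]-xd*.0025, np.degrees(np.arctan2(xd[1],xd[0])))
print('knobtop',f(240,147,.06),'module',f(151,246,.031))
tip=f(729,58,.012); h=f(694,240,.088); print('tip',tip,'handle top',h,np.linalg.norm((tip-h)[:2]),np.degrees(np.arctan2(*(tip-h)[1::-1])))
p=camera_params('wrist');s=arm.get_state()
from scipy.spatial.transform import Rotation as R
q=s['eef_rot'];Rt=R.from_quat([q[1],q[2],q[3],q[0]]).as_matrix()
print(Rt.round(3)); print('cam in tool',(Rt.T@(p['pose'][:3,3]-s['tcp_pos'])).round(4),(Rt.T@p['pose'][:3,:3]).round(3),p['K'])
E
```

```text
[[ 0.5616  0.0722  0.015 ]
 [ 0.5467 -0.2132  0.015 ]
 [ 0.4569 -0.2086  0.015 ]
 [ 0.4689  0.0755  0.015 ]]
[ 0.50850932 -0.06852078  0.015     ] [-0.04728441 -0.99888147] 0.2858312725992379 0.09279863959009194 origin [ 0.50862753 -0.06602358] -92.71020782461135
knobtop [ 0.57381034 -0.04846169  0.06      ] module [0.513608   0.01481117 0.031     ]
tip [ 0.63438047 -0.38976685  0.012     ] handle top [ 0.4948185  -0.34397294  0.088     ] 0.14688303518127271 -18.166011356120247
[[ 0.     0.392  0.92 ]
 [ 0.     0.92  -0.392]
 [-1.     0.     0.   ]]
cam in tool [-0.0697  0.     -0.0819] [[-0.001 -0.318  0.948]
 [ 1.     0.001  0.002]
 [-0.001  0.948  0.318]] [[336.34517947   0.         319.53452176]
 [  0.         336.34517947 192.77377727]
 [  0.           0.           1.        ]]
```

>>> send_rows --pt "0.13 -0.14 0 0 0 0.057" --pt "0.13 -0.14 0 0 0 0.057" --pt "0.13 -0.14 0 0 0 0.057" --pt "0.13 -0.14 0 0 0 0.057" --pt "0.13 -0.14 0 0 0 0" --pt "0.13 -0.14 0 0 0 0" --pt "0 -0.2 0 0 0 0" --pt "0 -0.2 0 0 0 0" --pt "0 -0.2 0 0 0 0" --pt "0 -0.2 0 0 0 0" --pt "0 -0.2 0 0 0 0" --pt "0 -0.2 0 0 0 0" --pt "0 -0.2 0 0 0 0" --pt "0 -0.15 0 0 0 0" --pt "0 0 0 0 0 0" --pt "0 0 0 0 0 0"

```text
time_s: 2.9
tcp_pos: [0.4797, -0.1665, 0.3058]
eef_rot: [0.709, 0.012, 0.705, -0.01]
ft_force: [0.1, -0.2, -0.5]
finger_gap: 0.0856
```

```bash
python3 - <<'E'
from h import *
im,d,K,T=snap('wrist','w1.png'); print(T.round(4))
for l in ['channel_mouth','end_stop','module','catch_knob','stick_grip','stick_tip']:
    print(l,[(x['confidence'],x['location']) for x in mark_of('wrist',l)][:4])
E
```

```text
[[ 0.0307  0.9456  0.3237  0.3975]
 [ 0.9995 -0.0304 -0.0062 -0.164 ]
 [ 0.0039  0.3238 -0.9461  0.3751]
 [ 0.      0.      0.      1.    ]]
channel_mouth [(0.88, [526.0, 185.9])]
end_stop [(0.93, [303.7, 178.0])]
module [(0.69, [433.3, 243.6]), (0.62, [483.2, 181.9])]
catch_knob [(0.81, [431.8, 243.9])]
stick_grip [(0.73, [146.4, 184.0]), (0.63, [202.8, 113.4])]
stick_tip [(0.94, [150.9, 283.2]), (0.71, [80.6, 240.7]), (0.6, [155.2, 21.7])]
```

View pics/w1.png

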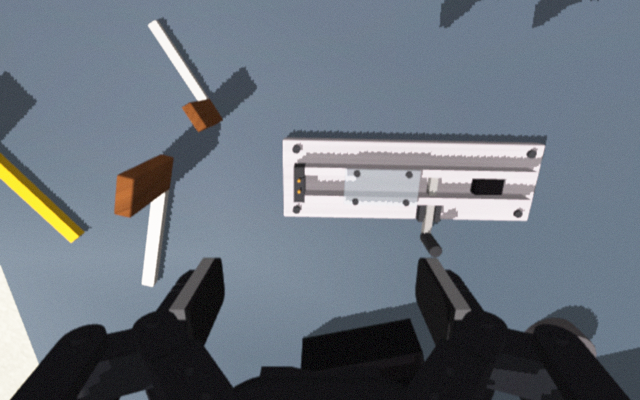

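The wrist view shows the jig at x 283–545 px and the knob with its top around (433,250). The stick handle is at (145,185), the blade end at (150,284) and the module at (487,186).

```bash
python3 - <<'E'
import cv2
im=cv2.imread('pics/w1.png')
cv2.imwrite('pics/w1j.png',cv2.resize(im[125:265,275:555],None,fx=2.8,fy=2.8,interpolation=cv2.INTER_CUBIC))
cv2.imwrite('pics/w1s.png',cv2.resize(im[140:300,100:240],None,fx=3.6,fy=3.6,interpolation=cv2.INTER_CUBIC))
E
```

```text
(no output)
```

View pics/w1j.png

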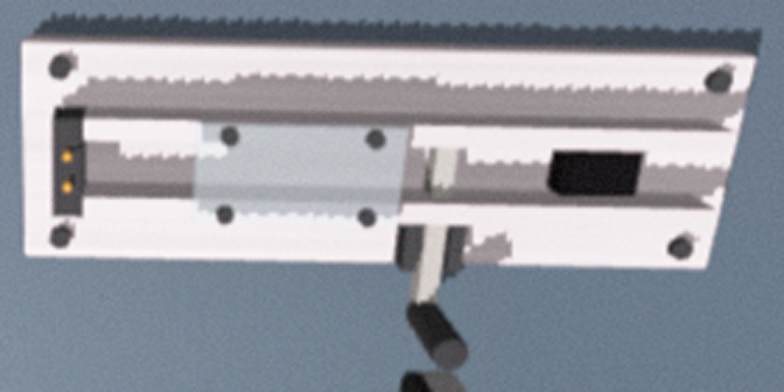

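View pics/w1s.png

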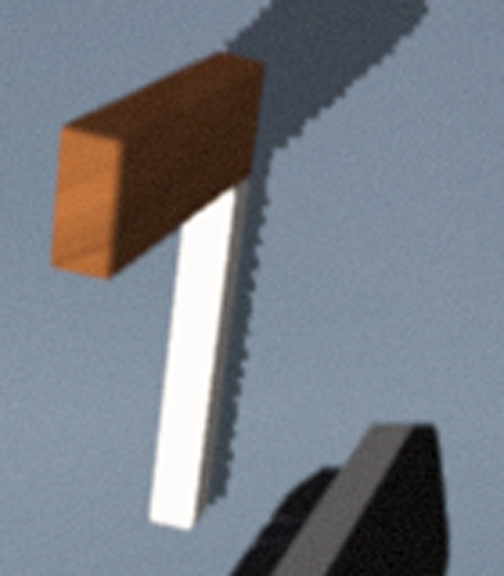

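```bash
cat > m.py <<'E'
from h import *
z=np.load('/tmp/wrist.npz');K,T=z['K'],z['T']
fj=lambda x,y,zz: world(275+(x+.5)/2.8-.5,125+(y+.5)/2.8-.5,zz,K,T)
fs=lambda x,y,zz: world(100+(x+.5)/3.6-.5,140+(y+.5)/3.6-.5,zz,K,T)
J=np.array([[.145,-.045],[.145,.045],[-.14,.045],[-.14,-.045]])
C=np.array([fj(22,42,.015),fj(25,256,.015),fj(707,268,.015),fj(757,57,.015)])[:,:2]
def rigid(A,B):
    a,b=A.mean(0),B.mean(0);H=(A-a).T@(B-b);U,S,V=np.linalg.svd(H);R=V.T@np.diag([1,np.linalg.det(V.T@U.T)])@U.T
    return R,b-R@a
R,t=rigid(J,C);print('jig',t.round(4),np.degrees(np.arctan2(R[1,0],R[0,0])),'res',((J@R.T+t-C)*1000).round(1).tolist())
g=lambda p:(R.T@(p[:2]-t)).round(4)
print('knob top jig',g(fj(450,353,.06)),fj(450,353,.06))
print('module top corners',[g(fj(*p,.031)) for p in [(552,152),(643,152),(636,195),(562,195)]])
print('stop top',g(fj(68,160,.035)))
# stick
hc=[fs(*p,.088)[:2] for p in [(64,127),(123,140),(110,278),(52,266)]]
S=np.array([[-.02,-.008],[-.02,.008],[.02,.008],[.02,-.008]])  # guess ordering
S=np.array([[-.02,-.008],[-.02,.008],[.02,.008],[.02,-.008]])
bl=[fs(150,520,.012)[:2],fs(192,529,.012)[:2]]
S=np.vstack([S,[[.15,-.007],[.15,.007]]]);B=np.array(hc+bl)
R2,t2=rigid(S,B);print('stick',t2.round(4),np.degrees(np.arctan2(R2[1,0],R2[0,0])),((S@R2.T+t2-B)*1000).round(1).tolist())
E
python3 m.py
```

```text
jig [ 0.5111 -0.0623] -92.95653938683321 res [[-0.6, -0.6], [0.6, -0.5], [0.7, 0.4], [-0.6, 0.7]]
knob top jig [-0.0194  0.0618] [ 0.57378955 -0.04608619  0.06      ]
module top corners [array([-0.0587, -0.0092]), array([-0.0935, -0.0099]), array([-0.0942,  0.0075]), array([-0.0655,  0.008 ])]
stop top [ 0.1257 -0.0036]
stick [ 0.4937 -0.3428] -16.970996520459586 [[-1.1, -0.6], [-0.2, 0.9], [1.6, 0.3], [0.7, -1.0], [-0.5, 0.4], [-0.5, -0.1]]
```

>>> send_rows --pt "0.078 0.1 -0.083 0 0 -0.007" --pt "0.078 0.1 -0.083 0 0 -0.007" --pt "0.078 0.1 -0.083 0 0 0" --pt "0.078 0.1 -0.083 0 0 0" --pt "0 0 0 0 0 0" --pt "0 0 0 0 0 0"

```text
time_s: 4.0
tcp_pos: [0.5762, -0.0409, 0.2039]
eef_rot: [0.71, 0.019, 0.704, -0.017]
ft_force: [-0.2, -0.9, 0.4]
finger_gap: 0.0856
```

```bash
python3 - <<'E'
from h import *
im,d,K,T=snap('wrist','w2.png'); s=arm.get_state(); print(s['tcp_pos'].round(4))
for p in [(.573,-.047,.06),(.573,-.047,.03)]: print(proj(p,K,T))
E
```

```text
[ 0.5761 -0.0405  0.2038]
[309.08647943 201.32391834]
[310.07817912 187.49358042]
```

View pics/w2.png

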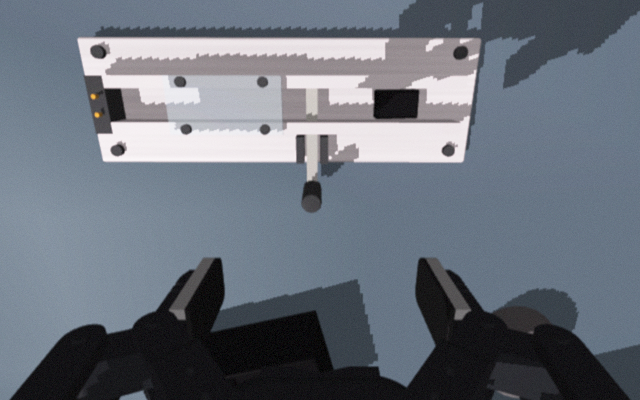

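The knob top is at (312,203), close to the projected (309,201). The jig's base corners are at about (78,38), (103,162), (464,163) and (480,38).

```bash
python3 - <<'E'
from h import *
im=cv2.imread('pics/w2.png')
z=np.load('/tmp/wrist.npz');K,T=z['K'],z['T']
print('knob',world(312,203,.06,K,T))
J=np.array([[.145,-.045],[.145,.045],[-.14,.045],[-.14,-.045]])
C=np.array([world(*p,.015,K,T)[:2] for p in [(78,38),(103,162),(464.5,163),(480.5,38)]])
def rigid(A,B):
    a,b=A.mean(0),B.mean(0);H=(A-a).T@(B-b);U,S,V=np.linalg.svd(H);R=V.T@np.diag([1,np.linalg.det(V.T@U.T)])@U.T
    return R,b-R@a
R,t=rigid(J,C);print('jig',t.round(4),np.degrees(np.arctan2(R[1,0],R[0,0])),'res',((J@R.T+t-C)*1000).round(1).tolist())
g=lambda u,v,h:(R.T@(world(u,v,h,K,T)[:2]-t)).round(4)
print('knob',g(312,203,.06),'module',g(396,104,.031), 'stop',g(94,105,.035),'walls edge @z35',g(300,121,.035))
cv2.imwrite('pics/w2c.png',cv2.resize(im[25:215,70:490],None,fx=1.9,fy=1.9,interpolation=cv2.INTER_CUBIC))
E
```

```text
knob [ 0.57431128 -0.04510446  0.06      ]
jig [ 0.5117 -0.062 ] -92.98027778533744 res [[-0.7, -1.6], [0.6, -0.6], [-0.0, 0.3], [0.1, 1.9]]
knob [-0.0201  0.0617] module [-0.0786 -0.0012] stop [ 0.1292 -0.0006] walls edge @z35 [-0.0116  0.0101]
```

>>> send_rows --pt "-0.004 -0.008 -0.1 0 0 0" --pt "-0.004 -0.007 -0.1 0 0 0" --pt "0 0 -0.08 0 0 0" --pt "0 0 -0.035 0 0 0" --pt "0 0 0 0 0 0"

```text
time_s: 4.68
tcp_pos: [0.5742, -0.0492, 0.112]
eef_rot: [0.712, 0.021, 0.701, -0.019]
ft_force: [0.1, -0.3, 0.4]
finger_gap: 0.0856
```

>>> send_rows --pt "0 0 0 0 0 0" --pt "0 0 0 0 0 0" --pt "0 0 0 0 0 0" --pt "0 0 0 0 0 0" --pt "0 0 0 0 0 0" --pt "0 0 0 0 0 0" --hand 1

```text
time_s: 5.42
tcp_pos: [0.5758, -0.0468, 0.1153]
eef_rot: [0.714, 0.022, 0.7, -0.017]
ft_force: [0.4, 0.2, -1.3]
finger_gap: 0.0114
```

```bash
python3 - <<'E'
from h import *
im,d,K,T=snap('wrist','w3.png'); s=arm.get_state(); print(s['tcp_pos'].round(4),s['finger_gap'],s['ft_force'])
E
```

```text
[ 0.5759 -0.0469  0.1153] 0.011023635386061978 [0.24822984 1.43799956 0.67216089]
```

View pics/w3.png

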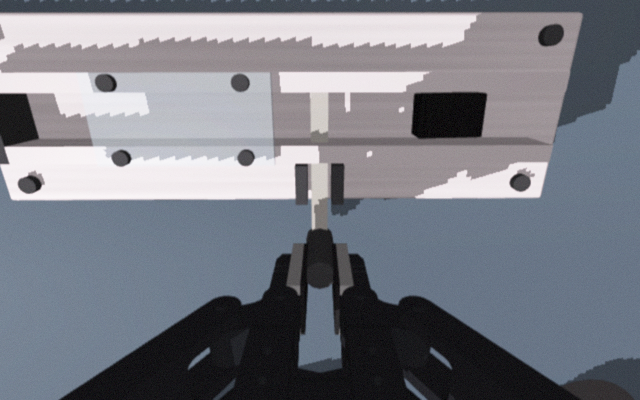

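The jaws hold only the knob's top, with its front near the pads' edge, so I'll re-grip lower.

```bash
python3 - <<'E'
from h import *
z=np.load('/tmp/wrist.npz');K,T=z['K'],z['T']
print(world(320,274,.06,K,T)); print(proj((.574,-.045,.06),K,T))
im=cv2.imread('pics/w3.png'); cv2.imwrite('pics/w3c.png',cv2.resize(im[190:350,240:400],None,fx=3.7,fy=3.7,interpolation=cv2.INTER_CUBIC))
E
```

```text
[ 0.57375677 -0.04583624  0.06      ]
[321.98582885 274.38716508]
```

View pics/w3c.png

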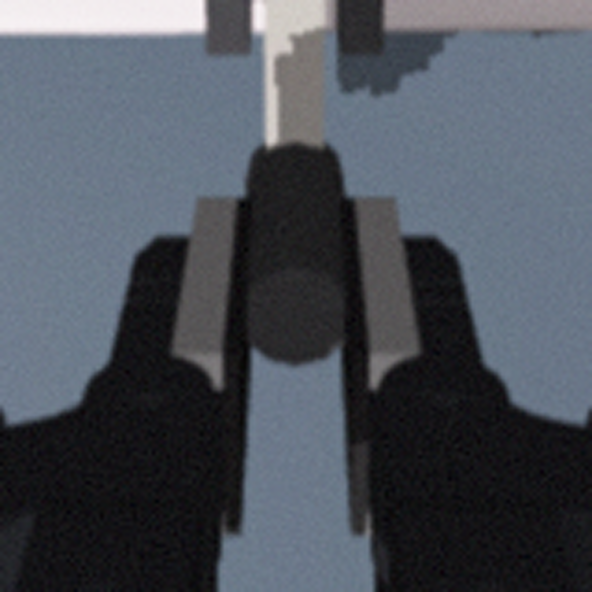

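>>> send_rows --pt "0.03 -0.002 0 0 0 0" --pt "0.03 -0.002 0 0 0 0" --pt "0.03 -0.002 0 0 0 0" --pt "0.02 -0.001 0 0 0 0"

```text
time_s: 5.98
tcp_pos: [0.6106, -0.0488, 0.1152]
eef_rot: [0.713, 0.022, 0.7, -0.017]
ft_force: [-2.7, 2.6, 4.1]
finger_gap: 0.0115
```

>>> send_rows --pt "0.016 -0.001 0 0 0 0" --pt "0.01 0 0 0 0 0" --pt "0 0 0 0 0 0"

```text
time_s: 6.35
tcp_pos: [0.614, -0.0491, 0.1151]
eef_rot: [0.708, 0.023, 0.706, -0.016]
ft_force: [-2.1, 2.8, 7.9]
finger_gap: 0.0113
```

```bash
python3 - <<'E'
from h import *
im,d,K,T=snap('wrist','w4.png'); s=arm.get_state(); print(s['tcp_pos'].round(4),s['finger_gap'],s['ft_force'])
t=np.array([.5115,-.062]);a=np.radians(-93);R=np.array([[np.cos(a),-np.sin(a)],[np.sin(a),np.cos(a)]])
for y in (.094,.1): print(proj([*(t+R@[-.02,y]),.06],K,T))
E
```

```text
[ 0.6141 -0.0491  0.1151] 0.01154401228076885 [-7.42982272  2.20876702  9.89859497]
[321.72175181 264.73543016]
[321.72299441 277.04966794]
```

View pics/w4.png

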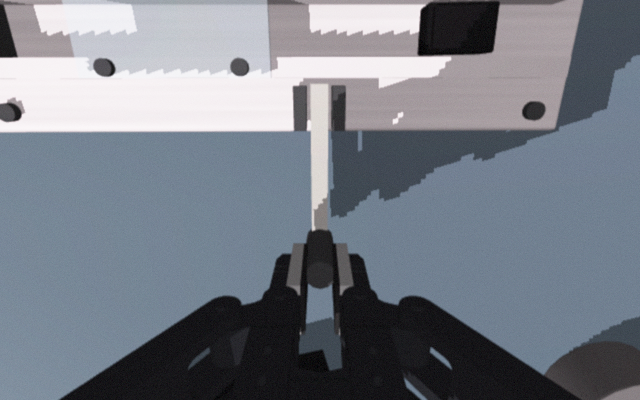

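>>> send_rows --pt "0 0 0 0 0 0" --pt "0 0 0 0 0 0" --pt "0 0 0 0 0 0" --pt "0 0 0.1 0 0 0" --pt "0 0 0.18 0 0 0" --pt "0 0 0.18 0 0 0" --hand 0

```text
time_s: 7.15
tcp_pos: [0.6127, -0.0505, 0.2515]
eef_rot: [0.706, 0.023, 0.708, -0.018]
ft_force: [1.1, -0.6, -0.1]
finger_gap: 0.0425
```

```bash
python3 - <<'E'
from h import *
im,d,K,T=snap('wrist','w5.png'); s=arm.get_state(); print(s['tcp_pos'].round(4),s['finger_gap'],s['ft_force'])
t=np.array([.5115,-.062]);a=np.radians(-93);R=np.array([[np.cos(a),-np.sin(a)],[np.sin(a),np.cos(a)]])
for y in (.094,.1): print(proj([*(t+R@[-.02,y]),.06],K,T))
E
```

```text
[ 0.6151 -0.051   0.2595] 0.04311500042526144 [2.43403929 0.02284375 6.9260876 ]
[321.24762034 178.79753424]
[321.26350481 185.88809235]
```

View pics/w5.png

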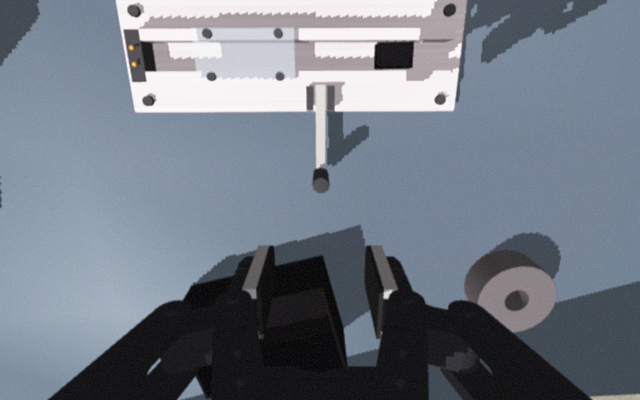

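>>> send_rows --pt "-0.058 -0.139 0 0 0 -0.04" --pt "-0.058 -0.139 0 0 0 -0.04" --pt "-0.058 -0.139 0 0 0 -0.04" --pt "-0.058 -0.139 0 0 0 -0.04" --pt "-0.058 -0.139 -0.02 0 0 0" --pt "-0.058 -0.139 -0.02 0 0 0" --pt "-0.05 -0.1 -0.02 0 0 0" --pt "0 0 0 0 0 0" --pt "0 0 0 0 0 0"

```text
time_s: 8.32
tcp_pos: [0.4925, -0.3397, 0.2428]
eef_rot: [0.704, 0.113, 0.692, -0.11]
ft_force: [-0.2, 1.2, 0.7]
finger_gap: 0.0422
```

```bash
python3 - <<'E'
from h import *
im,d,K,T=snap('wrist','w6.png'); s=arm.get_state(); print(s['tcp_pos'].round(4),s['eef_rot'].round(4),s['finger_gap'],s['ft_force'],T.round(3).tolist())
E
```

```text
[ 0.4923 -0.3397  0.2429] [ 0.7044  0.113   0.6921 -0.1098] 0.04256999208401219 [-0.25871914 -1.01601068  0.81583929] [[0.31, 0.895, 0.32, 0.413], [0.951, -0.295, -0.096, -0.314], [0.009, 0.334, -0.943, 0.311], [0.0, 0.0, 0.0, 1.0]]
```

View pics/w6.png

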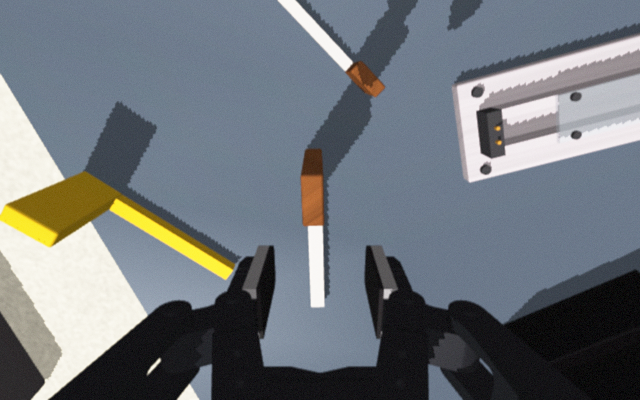

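```bash
python3 - <<'E'
from h import *
im=cv2.imread('pics/w6.png'); cv2.imwrite('pics/w6c.png',cv2.resize(im[140:320,270:370],None,fx=3.3,fy=3.3,interpolation=cv2.INTER_CUBIC))
from scipy.spatial.transform import Rotation as Ro
q=arm.get_state()['eef_rot'];print(Ro.from_quat([*q[1:],q[0]]).as_matrix().round(4))
E
```

```text
[[ 0.0178  0.3111  0.9502]
 [ 0.0017  0.9503 -0.3112]
 [-0.9998  0.0072  0.0164]]
```

View pics/w6c.png

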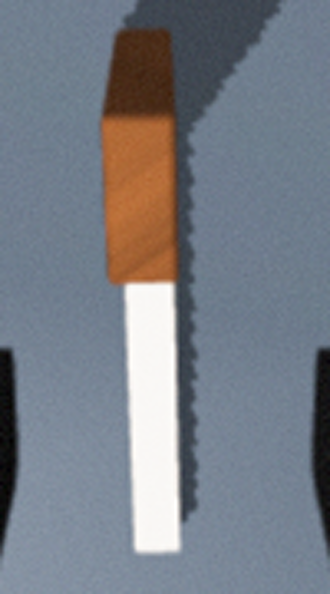

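```bash
python3 - <<'E'
from h import *
z=np.load('/tmp/wrist.npz');K,T=z['K'],z['T']
f=lambda x,y,zz: world(270+(x+.5)/3.3-.5,140+(y+.5)/3.3-.5,zz,K,T)[:2]
B=np.array([f(102,116,.088),f(175,116,.088),f(176,281,.088),f(108,283,.088),f(135,552,.012),f(181,551,.012)])
S=np.array([[-.02,-.008],[-.02,.008],[.02,.008],[.02,-.008],[.15,-.007],[.15,.007]])
a,b=S.mean(0),B.mean(0);U,s,V=np.linalg.svd((S-a).T@(B-b));R=V.T@U.T;t=b-R@a
print(t,np.degrees(np.arctan2(R[1,0],R[0,0])),np.linalg.det(R),((S@R.T+t-B)*1000).round(1).tolist())
print(camera_params('wrist')['pose'][:3,3], arm.get_state()['tcp_pos'])
E
```

```text
[ 0.49344782 -0.34380052] -16.685485079036876 1.0000000000000002 [[-0.6, -0.4], [-0.8, 0.4], [1.4, 0.4], [1.0, -0.5], [-0.4, 0.5], [-0.7, -0.4]]
[ 0.41328487 -0.31433065  0.31125409] [ 0.49231301 -0.33974784  0.24288142]
```

>>> send_rows --pt "0.002 -0.007 -0.12 -0.001 0.011 0.016" --pt "0.002 -0.007 -0.12 0 0 0" --pt "0 0 -0.1 0 0 0" --pt "0 0 -0.06 0 0 0" --pt "0 0 -0.03 0 0 0" --pt "0 0 0 0 0 0"

```text
time_s: 9.12
tcp_pos: [0.4987, -0.339, 0.1121]
eef_rot: [0.702, 0.099, 0.698, -0.099]
ft_force: [0.4, 0.4, 0.3]
finger_gap: 0.0428
```

```bash
python3 - <<'E'
from h import *
im,d,K,T=snap('wrist','w7.png'); s=arm.get_state(); print(s['tcp_pos'].round(4),s['eef_rot'].round(4),s['finger_gap'],s['ft_force'])
from scipy.spatial.transform import Rotation as Ro
q=s['eef_rot'];print(Ro.from_quat([*q[1:],q[0]]).as_matrix().round(4))
E
```

```text
[ 0.4989 -0.3392  0.1126] [ 0.7023  0.0993  0.6979 -0.0988] 0.042917163228646055 [ 0.13477228  0.01293593 -0.13537956]
[[ 6.300e-03  2.773e-01  9.608e-01]
 [-2.000e-04  9.608e-01 -2.773e-01]
 [-1.000e+00  1.600e-03  6.100e-03]]
```

View pics/w7.png

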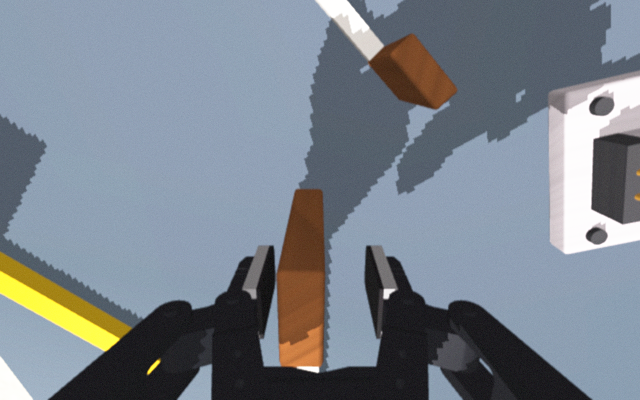

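>>> send_rows --pt "-0.018 -0.016 0.003 0 0 -0.005" --pt "0 0 0 0 0 0"

```text
time_s: 9.43
tcp_pos: [0.4937, -0.3451, 0.1154]
eef_rot: [0.703, 0.102, 0.697, -0.102]
ft_force: [-0.4, -1.1, 0.3]
finger_gap: 0.0429
```

>>> send_rows --pt "0 0 0 0 0 0" --pt "0 0 0 0 0 0" --pt "0 0 0 0 0 0" --pt "0 0 0 0 0 0" --pt "0 0 0 0 0 0" --hand 1

```text
time_s: 10.05
tcp_pos: [0.4939, -0.3453, 0.1161]
eef_rot: [0.703, 0.102, 0.696, -0.102]
ft_force: [-0.3, -1.0, 0.5]
finger_gap: 0.0155
```

```bash
python3 - <<'E'
from h import *
im,d,K,T=snap('wrist','w8.png'); s=arm.get_state(); print(s['tcp_pos'].round(4),s['eef_rot'].round(4),s['finger_gap'],s['ft_force'])
from scipy.spatial.transform import Rotation as Ro
q=s['eef_rot'];print(Ro.from_quat([*q[1:],q[0]]).as_matrix().round(4))
E
```

```text
[ 0.4939 -0.3453  0.1161] [ 0.7032  0.102   0.6962 -0.1024] 0.015431012257289123 [ 0.04176219 -0.73406998 -0.21353597]
[[ 0.0097  0.286   0.9582]
 [-0.0019  0.9582 -0.286 ]
 [-1.      0.001   0.0099]]
```

View pics/w8.png

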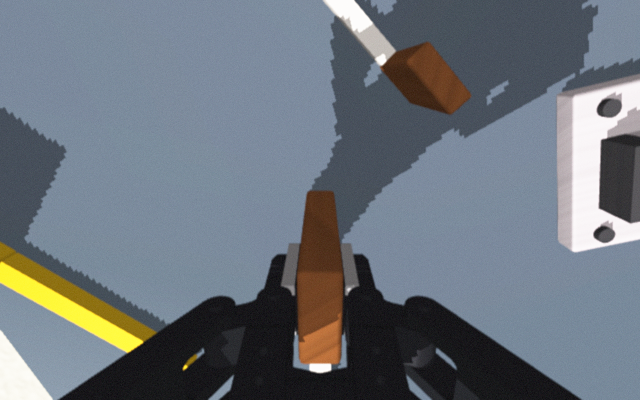

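>>> send_rows --pt "0 0 0.08 0 0 0" --pt "0 0 0.12 0 0 0" --pt "0 0 0.1 0 0 0" --pt "0.01 0.1 0 0 0 -0.08" --pt "0.01 0.19 0 0 0 -0.09" --pt "0.01 0.19 0 0 0 -0.09" --pt "0.01 0.19 0 0 0 -0.09" --pt "0.01 0.19 0 0 0 -0.09" --pt "0.01 0.19 0 0 0 -0.09" --pt "0.01 0.19 0 0 0 -0.09" --pt "0.01 0.19 0 0 0 -0.09" --pt "0.01 0.19 0 0 0 -0.08" --pt "0.01 0.19 0 0 0 -0.06" --pt "0 0 0 0 0 0" --pt "0 0 0 0 0 0" --pt "0 0 0 0 0 0"

```text
time_s: 12.1
tcp_pos: [0.5191, 0.2134, 0.2083]
eef_rot: [-0.478, -0.522, -0.473, 0.525]
ft_force: [0.1, 0.6, -0.6]
finger_gap: 0.0153
```

```bash
cat >> h.py <<'E'
from scipy.spatial.transform import Rotation as Ro
def Rt(s): q=s['eef_rot'];return Ro.from_quat([*q[1:],q[0]]).as_matrix()
jt=np.array([.5115,-.062]);ja=np.radians(-93);JR=np.array([[np.cos(ja),-np.sin(ja)],[np.sin(ja),np.cos(ja)]])
def rep(s):
    M=Rt(s); tz=M[:,2]; p=s['tcp_pos']
    # stick axes from tool: x=tool z pitched .0099
    R0=np.array([[.0097,.286,.9582],[-.0019,.9582,-.286],[-1,.001,.0099]]); a=np.radians(-16.6)
    S0=np.array([[np.cos(a),-np.sin(a),0],[np.sin(a),np.cos(a),0],[0,0,1]])
    S=M@(Ro.from_matrix(R0).as_matrix().T@S0)
    tip=p+S@np.array([.1492,0,-.1101]); h=p+S@np.array([-.0008,0,-.0721])
    J=lambda q:[*(JR.T@(q[:2]-jt)).round(4),q[2].round(4)]
    print('t',round(s['time_s'],2),'tcp',p.round(4),'F',s['ft_force'].round(1),'gap',round(s['finger_gap'],4)); print('tip jig',J(tip),'handle jig',J(h),'yaw-jig',np.degrees(np.arctan2(S[1,0],S[0,0])-ja).round(2),'pitch,roll',S[2,0].round(4),S[2,1].round(4))
    return S,tip,h
E
python3 - <<'E'
from h import *
s=arm.get_state(); rep(s)
im,d,K,T=snap('wrist','w9.png')
im,d,K,T=snap('top','t9.png')
c=im[170:270,200:370]; cv2.imwrite('pics/t9c.png',cv2.resize(c[:,:,::-1],None,fx=4.6,fy=4.6,interpolation=cv2.INTER_CUBIC))
E
```

```text
t 12.1 tcp [0.5191 0.2134 0.2083] F [ 0.1  0.6 -0.6] gap 0.0153
tip jig [np.float64(-0.1266), np.float64(-0.0132), np.float64(0.0979)] handle jig [np.float64(-0.2764), np.float64(-0.0067), np.float64(0.1362)] yaw-jig -2.52 pitch,roll -0.0022 0.001
```

View pics/w9.png

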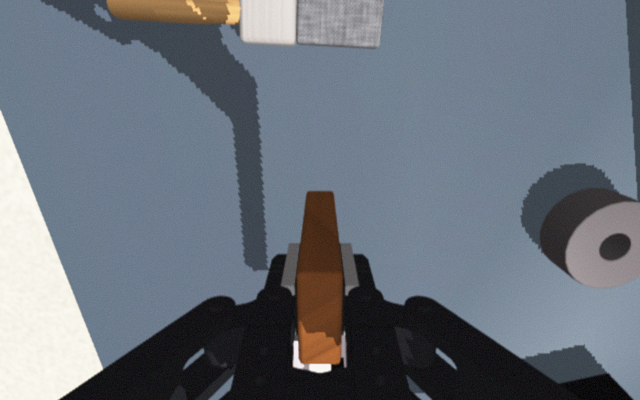

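View pics/t9c.png

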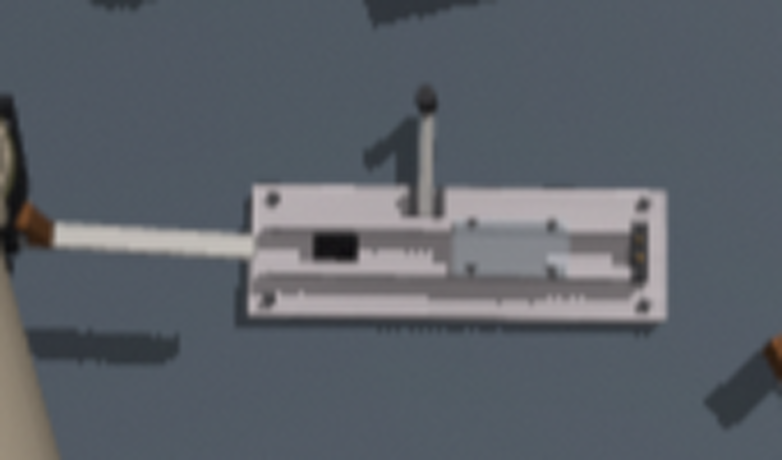

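>>> send_rows --pt "0.024 0.028 0 0 0 0.028" --pt "0 0 -0.09 0 0 0" --pt "0 0 -0.09 0 0 0" --pt "0 0 0 0 0 0" --pt "0 0 0 0 0 0"

```text
time_s: 12.82
tcp_pos: [0.5284, 0.2174, 0.1555]
eef_rot: [-0.488, -0.514, -0.483, 0.515]
ft_force: [0.9, -0.6, -0.9]
finger_gap: 0.0152
```

```bash
cat > chk.py <<'E'
from h import *
import sys
n=sys.argv[1]
s=arm.get_state(); S,tip,h=rep(s)
im,d,K,T=snap('top',n+'t.png')
c=im[205:245,190:350]; cv2.imwrite('pics/'+n+'tc.png',cv2.resize(c[:,:,::-1],None,fx=5,fy=5,interpolation=cv2.INTER_CUBIC))
im2,d,K2,T2=snap('side',n+'s.png')
c=im2[140:250,240:340]; cv2.imwrite('pics/'+n+'sc.png',cv2.resize(c[:,:,::-1],None,fx=5.4,fy=5.4,interpolation=cv2.INTER_CUBIC))
for nm,P in [('tip',tip),('mouthL',[*(jt+JR@[-.125,-.0115]),.035]),('mouthR',[*(jt+JR@[-.125,.0115]),.035])]:
  q=proj(P,K,T);r=proj(P,K2,T2);print(nm,'topcrop',((q-[190,205])*5).round(1),'sidecrop',((r-[240,140])*5.4).round(1))
E
python3 chk.py a
```

```text
t 12.82 tcp [0.5284 0.2174 0.1555] F [ 0.9 -0.6 -0.9] gap 0.0152
tip jig [np.float64(-0.1312), np.float64(0.0018), np.float64(0.0448)] handle jig [np.float64(-0.281), np.float64(0.0025), np.float64(0.0834)] yaw-jig -0.31 pitch,roll -0.0038 0.0037
tip topcrop [322.8  79.6] sidecrop [253.9 193.1]
mouthL topcrop [333.7 103.5] sidecrop [233.1 212.7]
mouthR topcrop [335.1  67. ] sidecrop [270.3 211.2]
```

View pics/atc.png

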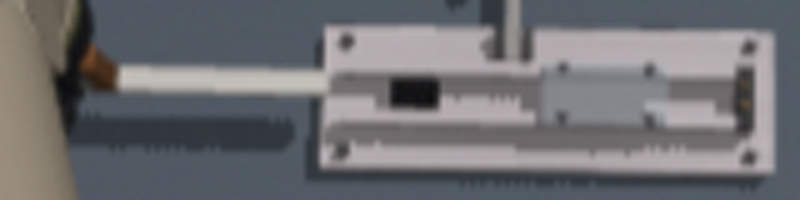

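View pics/asc.png

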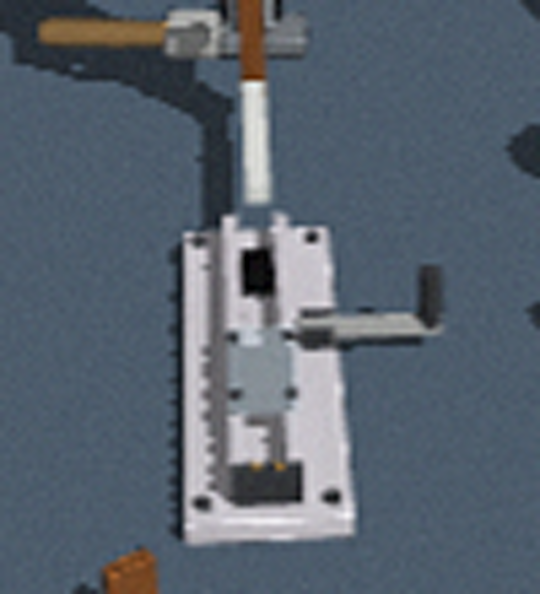

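>>> send_rows --pt "-0.007 0.005 -0.03 0 0.002 0.002" --pt "0 0 -0.036 0 0 0" --pt "0 0 0 0 0 0" --pt "0 0 0 0 0 0"

```text
time_s: 13.42
tcp_pos: [0.5264, 0.2197, 0.1354]
eef_rot: [-0.488, -0.513, -0.484, 0.514]
ft_force: [0.6, -0.1, -0.6]
finger_gap: 0.0153
```

```bash
python3 chk.py b
```

```text
t 13.43 tcp [0.5264 0.2197 0.1354] F [ 0.6 -0.1 -0.6] gap 0.0153
tip jig [np.float64(-0.1335), np.float64(0.0001), np.float64(0.0245)] handle jig [np.float64(-0.2833), np.float64(0.0003), np.float64(0.0633)] yaw-jig -0.08 pitch,roll -0.0051 0.0017
tip topcrop [322.7  87.6] sidecrop [252.1 218.6]
mouthL topcrop [333.7 103.5] sidecrop [233.1 212.7]
mouthR topcrop [335.1  67. ] sidecrop [270.3 211.2]
```

View pics/btc.png

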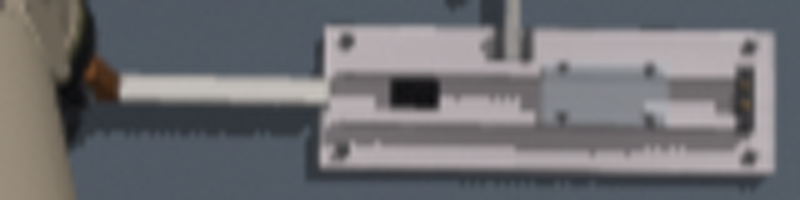

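View pics/bsc.png

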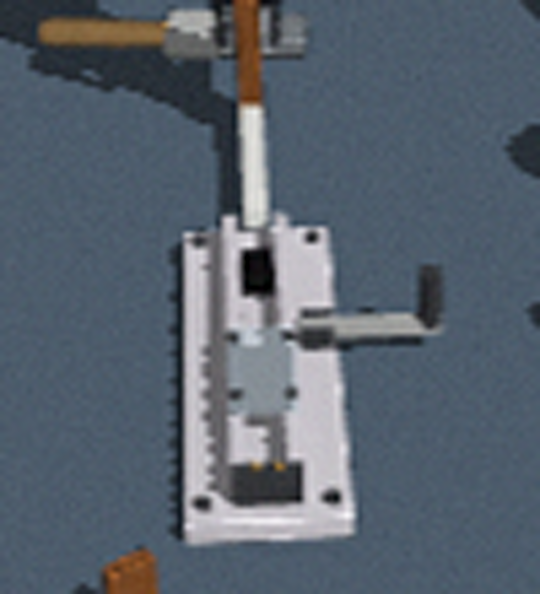

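>>> send_rows --pt "-0.002 -0.04 0 0 0 0" --pt "-0.002 -0.04 0 0 0 0" --pt "-0.002 -0.04 0 0 0 0" --pt "0 0 0 0 0 0"

```text
time_s: 14.02
tcp_pos: [0.5247, 0.1799, 0.136]
eef_rot: [-0.488, -0.513, -0.484, 0.514]
ft_force: [0.4, -0.7, -1.5]
finger_gap: 0.0152
```

```bash
python3 chk.py c
```

```text
t 14.03 tcp [0.5247 0.1799 0.136 ] F [ 0.4 -0.7 -1.5] gap 0.0152
tip jig [np.float64(-0.0936), np.float64(0.0003), np.float64(0.0251)] handle jig [np.float64(-0.2434), np.float64(0.0007), np.float64(0.0639)] yaw-jig -0.18 pitch,roll -0.0052 0.0024
tip topcrop [386.2  88. ] sidecrop [254.2 253.4]
mouthL topcrop [333.7 103.5] sidecrop [233.1 212.7]
mouthR topcrop [335.1  67. ] sidecrop [270.3 211.2]
```

View pics/csc.png

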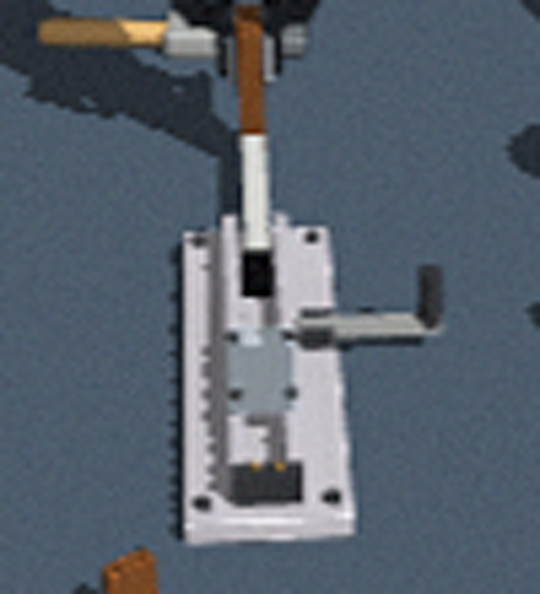

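View pics/ctc.png

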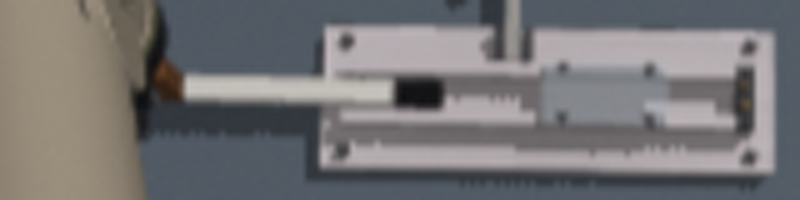

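>>> send_rows --pt "-0.002 -0.03 -0.001 0 0 0.001" --pt "-0.002 -0.04 0 0 0 0" --pt "-0.002 -0.04 -0.001 0 0 0" --pt "-0.002 -0.04 0 0 0 0" --pt "-0.002 -0.04 -0.001 0 0 0" --pt "-0.002 -0.04 0 0 0 0" --pt "-0.002 -0.03 0 0 0 0" --pt "0 0 0 0 0 0"

```text
time_s: 15.12
tcp_pos: [0.52, 0.0977, 0.1351]
eef_rot: [-0.489, -0.513, -0.485, 0.513]
ft_force: [0.3, -0.0, -1.9]
finger_gap: 0.0151
```

```bash
python3 chk.py d
```

```text
t 15.12 tcp [0.52   0.0977 0.1351] F [ 0.3 -0.  -1.9] gap 0.0151
tip jig [np.float64(-0.0114), np.float64(0.0004), np.float64(0.0241)] handle jig [np.float64(-0.1612), np.float64(0.0003), np.float64(0.063)] yaw-jig 0.0 pitch,roll -0.0057 0.0025
tip topcrop [517.5  90.1] sidecrop [258.3 333.4]
mouthL topcrop [333.7 103.5] sidecrop [233.1 212.7]
mouthR topcrop [335.1  67. ] sidecrop [270.3 211.2]
```

View pics/dsc.png

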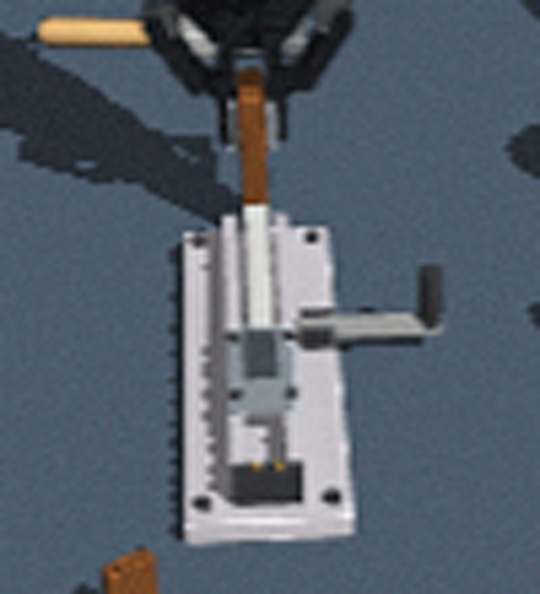

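>>> send_rows --pt "-0.002 -0.03 0 0 0 0" --pt "-0.002 -0.04 0 0 0 0" --pt "-0.002 -0.04 0 0 0 0" --pt "-0.002 -0.04 0 0 0 0" --pt "-0.002 -0.04 0 0 0 0" --pt "-0.002 -0.04 0 0 0 0" --pt "-0.002 -0.04 0 0 0 0" --pt "-0.001 -0.02 0 0 0 0" --pt "0 0 0 0 0 0"

```text
time_s: 16.35
tcp_pos: [0.515, 0.0055, 0.1351]
eef_rot: [-0.489, -0.513, -0.485, 0.513]
ft_force: [-0.1, -0.4, -1.0]
finger_gap: 0.0154
```

```bash
python3 chk.py e
```

```text
t 16.35 tcp [0.515  0.0055 0.1351] F [-0.1 -0.4 -1. ] gap 0.0154
tip jig [np.float64(0.081), np.float64(0.0004), np.float64(0.0241)] handle jig [np.float64(-0.0688), np.float64(0.0001), np.float64(0.063)] yaw-jig 0.06 pitch,roll -0.0059 0.0026
tip topcrop [665.   92.3] sidecrop [263.3 431. ]
mouthL topcrop [333.7 103.5] sidecrop [233.1 212.7]
mouthR topcrop [335.1  67. ] sidecrop [270.3 211.2]
```

View pics/esc.png

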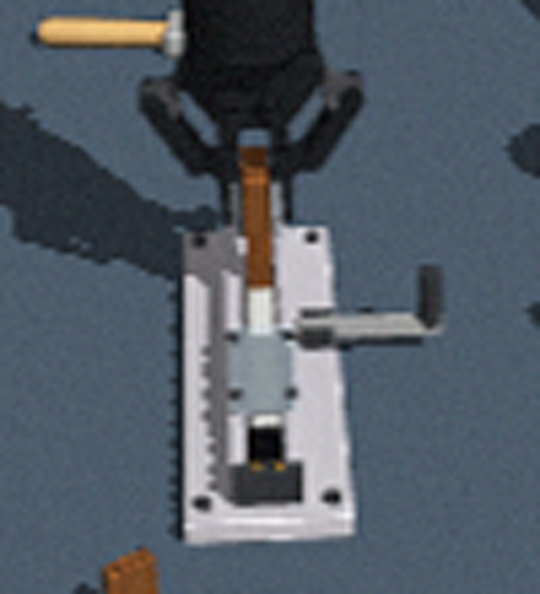

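>>> send_rows --pt "-0.001 -0.018 0 0 0 0" --pt "0 -0.012 0 0 0 0" --pt "0 0 0 0 0 0"

```text
time_s: 16.82
tcp_pos: [0.5148, -0.0025, 0.135]
eef_rot: [-0.489, -0.512, -0.486, 0.512]
ft_force: [-0.8, 0.7, -1.8]
finger_gap: 0.0153
```

```bash
python3 -c "
from h import *
rep(arm.get_state())"
```

```text
t 16.82 tcp [ 0.5148 -0.0025  0.135 ] F [-0.8  0.7 -1.8] gap 0.0153
tip jig [np.float64(0.0889), np.float64(0.001), np.float64(0.024)] handle jig [np.float64(-0.0608), np.float64(0.0004), np.float64(0.0629)] yaw-jig 0.21 pitch,roll -0.0062 0.0026
```

>>> send_rows --pt "-0.001 -0.014 0 0 0 0" --pt "0 -0.005 0 0 0 0"

```text
time_s: 17.08
tcp_pos: [0.515, -0.0047, 0.1356]
eef_rot: [0.489, 0.513, 0.487, -0.51]
ft_force: [-0.8, 4.0, 1.5]
finger_gap: 0.0153
```

```bash
python3 chk.py f
```

```text
t 17.07 tcp [ 0.515  -0.0047  0.1356] F [-0.8  4.   1.5] gap 0.0153
tip jig [np.float64(0.0906), np.float64(0.0018), np.float64(0.0239)] handle jig [np.float64(-0.059), np.float64(0.0008), np.float64(0.0635)] yaw-jig 0.36 pitch,roll -0.0112 0.0032
tip topcrop [680.3  90.3] sidecrop [266.5 441.9]
mouthL topcrop [333.7 103.5] sidecrop [233.1 212.7]
mouthR topcrop [335.1  67. ] sidecrop [270.3 211.2]
```

View pics/fsc.png

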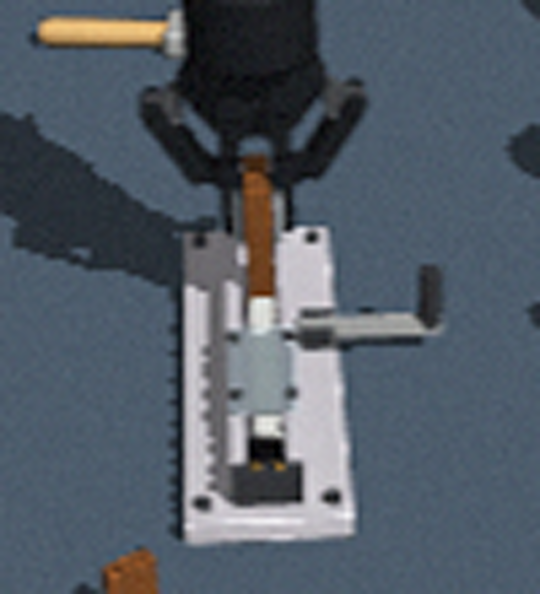

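View pics/ftc.png

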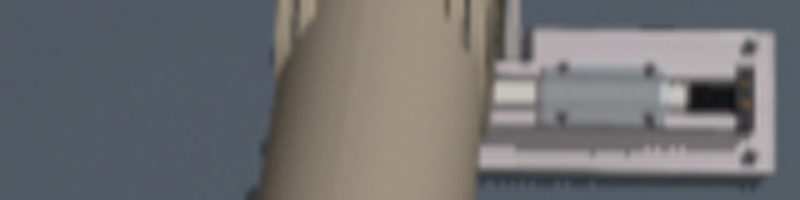

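>>> send_rows --pt "0 -0.012 0 0 0 0" --pt "0 -0.01 0 0 0 0"

```text
time_s: 17.42
tcp_pos: [0.5153, -0.0056, 0.1365]
eef_rot: [0.488, 0.514, 0.491, -0.507]
ft_force: [-3.0, 10.7, 4.3]
finger_gap: 0.0156
```

>>> send_rows --pt "0.001 0.03 0 0 0 0" --pt "0.002 0.04 0 0 0 0" --pt "0.002 0.04 0 0 0 0" --pt "0.002 0.04 0 0 0 0" --pt "0 0 0 0 0 0"

```text
time_s: 18.05
tcp_pos: [0.5175, 0.0429, 0.1363]
eef_rot: [0.488, 0.513, 0.491, -0.507]
ft_force: [0.1, 0.1, -0.9]
finger_gap: 0.0158
```

```bash
python3 chk.py g
```

```text
t 18.05 tcp [0.5175 0.0429 0.1363] F [ 0.1  0.1 -0.9] gap 0.0158
tip jig [np.float64(0.042), np.float64(0.0024), np.float64(0.0235)] handle jig [np.float64(-0.1072), np.float64(0.0006), np.float64(0.0642)] yaw-jig 0.64 pitch,roll -0.0184 0.0027
tip topcrop [602.9  88.3] sidecrop [264.8 389.3]
mouthL topcrop [333.7 103.5] sidecrop [233.1 212.7]
mouthR topcrop [335.1  67. ] sidecrop [270.3 211.2]
```

View pics/gsc.png

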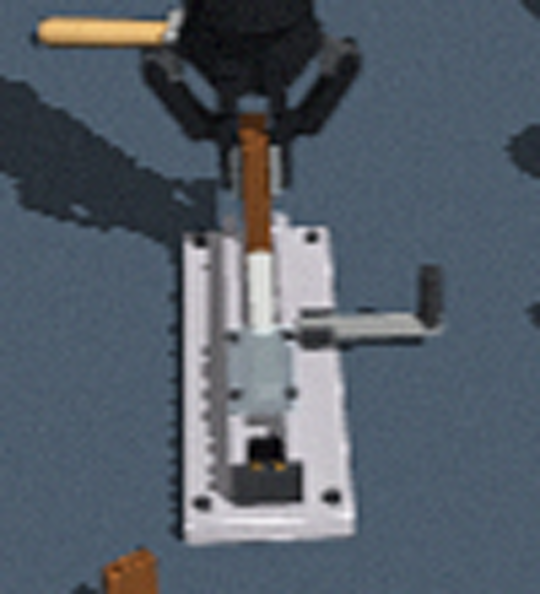

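>>> send_rows --pt "0.001 0.05 0 -0.004 0 -0.004" --pt "0.002 0.05 0 -0.004 0 -0.003" --pt "0.002 0.05 0 0 0 0" --pt "0.002 0.05 0 0 0 0" --pt "0.002 0.05 0 0 0 0" --pt "0 0 0 0 0 0"

```text
time_s: 18.9
tcp_pos: [0.5203, 0.1172, 0.1364]
eef_rot: [-0.488, -0.514, -0.483, 0.515]
ft_force: [0.0, -0.1, -2.3]
finger_gap: 0.0151
```

```bash
python3 chk.py i
```

```text
t 18.9 tcp [0.5203 0.1172 0.1364] F [ 0.  -0.1 -2.3] gap 0.0151
tip jig [np.float64(-0.0307), np.float64(-0.001), np.float64(0.0256)] handle jig [np.float64(-0.1805), np.float64(-0.0003), np.float64(0.0643)] yaw-jig -0.32 pitch,roll -0.0043 0.0036
tip topcrop [486.6  91.4] sidecrop [255.  312.3]
mouthL topcrop [333.7 103.5] sidecrop [233.1 212.7]
mouthR topcrop [335.1  67. ] sidecrop [270.3 211.2]
```

View pics/isc.png

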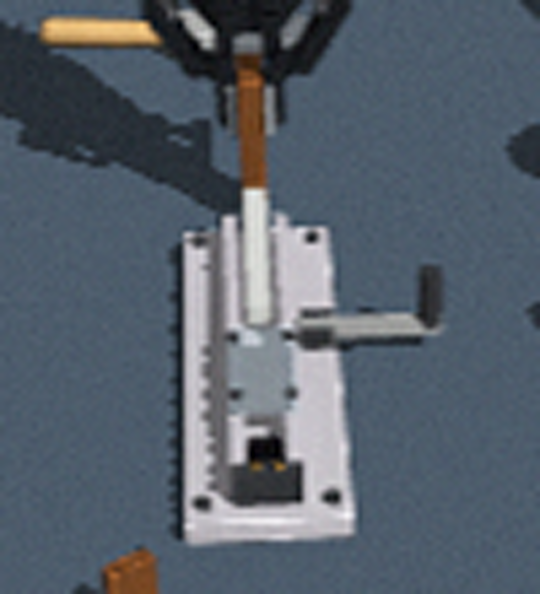

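>>> send_rows --pt "0 0 0.08 0 0 0" --pt "0 0 0.12 0 0 0" --pt "0 0 0.1 0 0 0" --pt "-0.009 -0.12 0 0 0 0.07" --pt "-0.009 -0.17 0 0 0 0.09" --pt "-0.009 -0.17 0 0 0 0.09" --pt "-0.009 -0.17 0 0 0 0.09" --pt "-0.009 -0.17 0 0 0 0.09" --pt "-0.009 -0.17 0 0 0 0.09" --pt "-0.009 -0.17 0 0 0 0.09" --pt "-0.009 -0.17 0 0 0 0.09" --pt "-0.009 -0.15 0 0 0 0.09" --pt "-0.009 -0.08 0 0 0 0.06" --pt "0 0 0 0 0 0" --pt "0 0 0 0 0 0"

```text
time_s: 20.88
tcp_pos: [0.4838, -0.3717, 0.2296]
eef_rot: [0.704, 0.095, 0.698, -0.093]
ft_force: [0.2, -0.1, -1.1]
finger_gap: 0.0155
```

```bash
python3 - <<'E'
from h import *
S,tip,h=rep(arm.get_state());print(tip,h,np.degrees(np.arctan2(S[1,0],S[0,0])))
snap('wrist','w10.png'); snap('side','s10.png')
E
```

```text
t 20.88 tcp [ 0.4838 -0.3717  0.2296] F [ 0.2 -0.1 -1.1] gap 0.0155
tip jig [np.float64(0.3421), np.float64(0.1341), np.float64(0.1192)] handle jig [np.float64(0.3103), np.float64(-0.0124), np.float64(0.1575)] yaw-jig 77.74 pitch,roll -0.0023 0.0032
[ 0.62754812 -0.41060862  0.11919137] [ 0.48289028 -0.37127363  0.15754328] -15.257952538120014
```

View pics/s10.png

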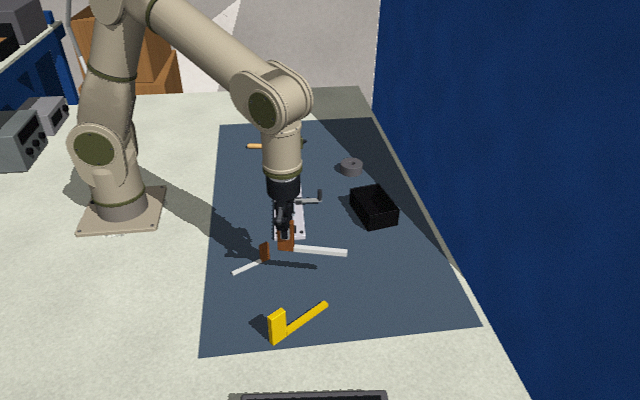

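View pics/w10.png

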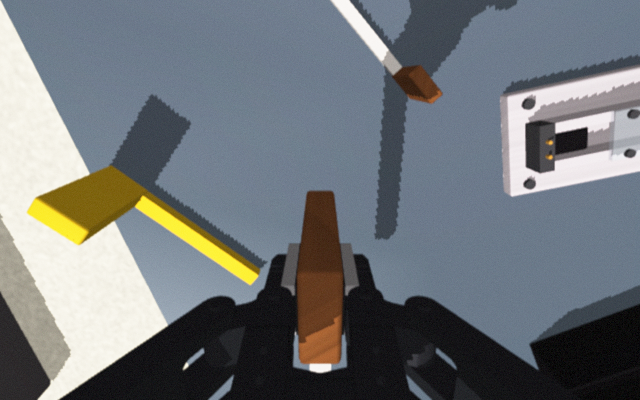

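>>> send_rows --pt "0.03 0.09 0 0 0 0" --pt "0 0 -0.08 0 0 0" --pt "0 0 -0.12 0 0 0" --pt "0 0 -0.1 0 0 0" --pt "0 0 -0.04 0 0 0" --pt "0 0 -0.015 0 0 0" --pt "0 0 0 0 0 0"

```text
time_s: 21.85
tcp_pos: [0.4973, -0.3369, 0.1232]
eef_rot: [0.706, 0.093, 0.696, -0.09]
ft_force: [-0.8, 0.4, -1.2]
finger_gap: 0.0153
```

```bash
python3 - <<'E'
from h import *
S,tip,h=rep(arm.get_state());print(tip,h)
E
```

```text
t 21.85 tcp [ 0.4973 -0.3369  0.1232] F [-0.8  0.4 -1.2] gap 0.0153
tip jig [np.float64(0.3053), np.float64(0.1467), np.float64(0.0135)] handle jig [np.float64(0.2748), np.float64(-0.0002), np.float64(0.0511)] yaw-jig 78.18 pitch,roll 0.0028 0.0056
[ 0.64204359 -0.37460199  0.01351567] [ 0.49687745 -0.33640375  0.0510881 ]
```

>>> send_rows --pt "0 0 -0.012 0 0.002 0" --pt "0 0 -0.009 0 0 0" --pt "0 0 -0.006 0 0 0" --pt "0 0 0 0 0 0"

```text
time_s: 22.35
tcp_pos: [0.4983, -0.3376, 0.1167]
eef_rot: [0.706, 0.093, 0.696, -0.09]
ft_force: [0.6, 0.5, -1.0]
finger_gap: 0.0154
```

>>> send_rows --pt "0 0 -0.006 0 0 0" --pt "0 0 0 0 0 0"

```text
time_s: 22.6
tcp_pos: [0.4986, -0.338, 0.1163]
eef_rot: [0.706, 0.093, 0.696, -0.09]
ft_force: [-0.1, 1.3, -1.0]
finger_gap: 0.0155
```

>>> send_rows --pt "0 0 0 0 0 0" --pt "0 0 0 0 0 0" --pt "0 0 0 0 0 0" --pt "0 0 0 0 0 0" --pt "0 0 0.06 0 0 0" --pt "0 0 0.15 0 0 0" --pt "0 0 0.2 0 0 0" --pt "0 0 0.1 0 0 0" --pt "0 0 0 0 0 0" --pt "0 0 0 0 0 0" --hand 0

```text
time_s: 23.85
tcp_pos: [0.4974, -0.3385, 0.2792]
eef_rot: [0.707, 0.093, 0.695, -0.091]
ft_force: [0.2, 0.0, -0.4]
finger_gap: 0.0425
```

```bash
python3 chk.py z; python3 -c "
from h import *
snap('wrist','w11.png')"
```

```text
t 23.85 tcp [ 0.4974 -0.3385  0.2792] F [ 0.2  0.  -0.4] gap 0.0425
tip jig [np.float64(0.3075), np.float64(0.1472), np.float64(0.1701)] handle jig [np.float64(0.2766), np.float64(0.0001), np.float64(0.2071)] yaw-jig 78.06 pitch,roll 0.007 0.0036
tip topcrop [1062.3 -191.7] sidecrop [597.4 471.5]
mouthL topcrop [333.7 103.5] sidecrop [233.1 212.7]
mouthR topcrop [335.1  67. ] sidecrop [270.3 211.2]
```

View pics/w11.png

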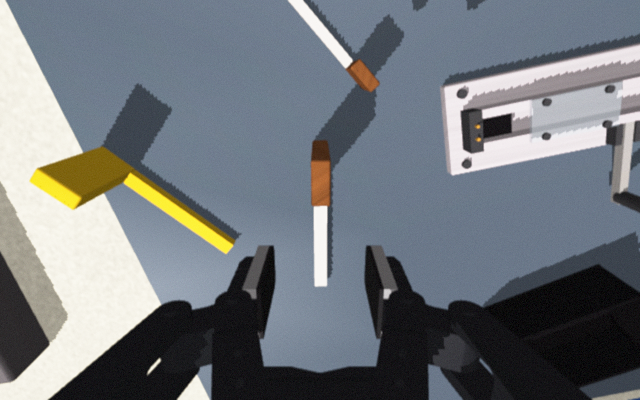

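View pics/zs.png

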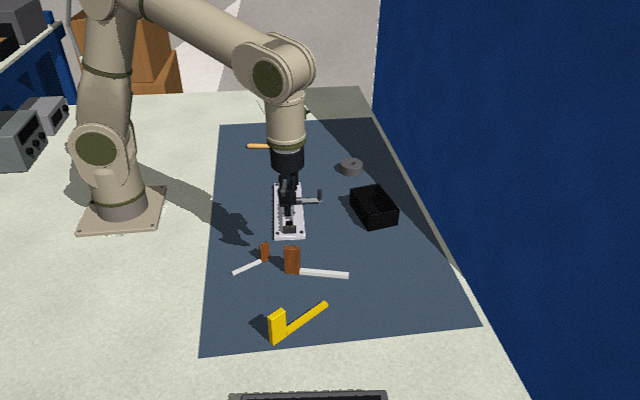

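View pics/ztc.png

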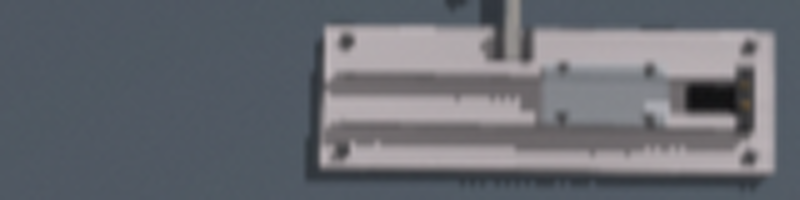

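```bash
python3 - <<'E'
import cv2
im=cv2.imread('pics/w11.png'); cv2.imwrite('pics/w11c.png',cv2.resize(im[70:220,440:640],None,fx=4,fy=4,interpolation=cv2.INTER_CUBIC))
from h import *
z=np.load('/tmp/wrist.npz');K,T=z['K'],z['T']
for n,p in [('mod rear top',(.09,0,.031)),('mod front top',(.12,0,.031)),('knob',(-.02,.1,.06)),('knob34',(-.02,.094,.06))]:
    print(n,((proj([*(jt+JR@p[:2]),p[2]],K,T)-[440,70])*4).round(0))
E
```

```text
mod rear top [295. 216.]
mod front top [165. 243.]
knob [853. 561.]
knob34 [856. 537.]
```

View pics/w11c.png

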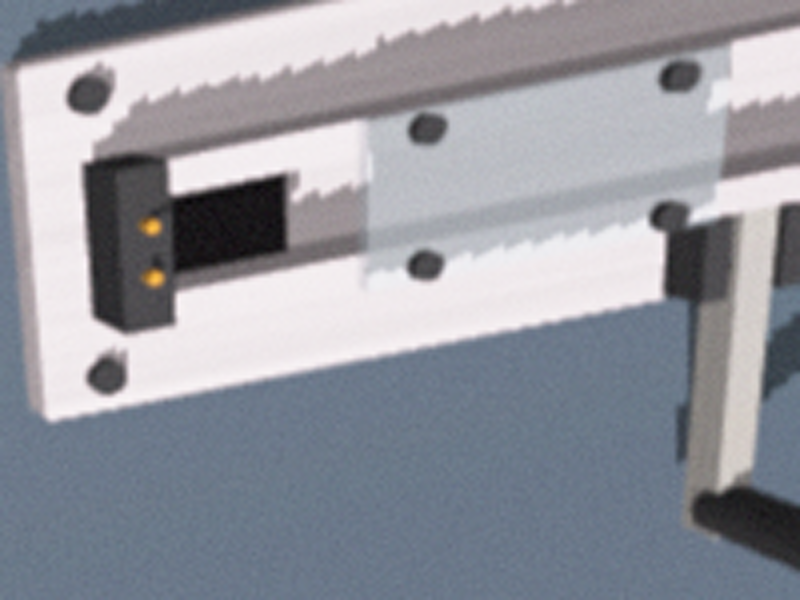

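```bash
python3 -c "
from h import *
print(arm.finish_job())"
```

```text
the job is handed in; nothing more can be done
None
```

The job is handed in at about 24 s of the 72 s allowed; no verdict came back.

**What I did**
- I pulled the catch by its knob to the end of its travel. The first grip held only the knob's upper part, but it was firm enough to pull with.
- I gripped the larger wooden-handled stick and pushed the module along the channel, under the guard, onto the end stop. The push force rose to about 11 N with almost no further travel.
- I drew the stick out and stood it back near where it started, clear of the jig. I then opened the gripper and raised the arm.

**Last checks**
- **Module:** the pictures show it against the stop with no visible gap. Its rear edge is within about 2 mm of the computed seated position. The stop partly hides the contact line from the wrist camera, so I judged the contact from the rear edge and the push force.
- **Catch:** just after I let go, the knob was about 99.5 mm out in jig y, close to full travel. The later pictures still show the bar drawn out, but I did not measure it again.
- **Stick:** it stands on its underside on the bench.
- **Bystanders:** the brush, bin and spool look unmoved.

No check failed or disagreed by more than the 2 to 3 mm between the cameras' estimates of the jig's position.

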